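# Feeler test of a culture cabinet's door gaps

## Task

Take the feeler gauge out of its wooden stand and try its blade from above in each of the three door gaps of the low cabinet, in order from the left (as the robot faces it) to the right, pushing gently until it either jams inside or goes fully home; never force it. Only one gap takes the whole blade: finish with the gauge left standing in that gap, fully home with its handle down on the cabinet's top, let go, and leave the jars and other things where they are.

Things in the scene. Friction and masses are not known exactly. Their poses are not given: they have to be found in the camera images.
- gauge: Feeler gauge, upright in the stand at the start, about 80 g. Origin: middle of the blade's lower end; z up along the gauge, x along the blade's width, y across its thickness. Steel blade 16 mm (x) by 4 mm (y), z = 0 to 50 mm; above it the black handle, 26 mm (x) by 14 mm (y), z = 50 to 110 mm, too wide for any gap. Grip the handle from above, fingers closing along y.
- blade: The steel blade of the gauge alone, same origin and axes as the gauge. It is sprung in the handle: pressed on its end it gives upward 1 mm for every 2 N, and after 8 mm (16 N) it is on its stop and gives no more.
- stand: Fixed wooden block, 50 x 60 x 60 mm high, with a slot in its top that holds the gauge's blade; origin in the middle of its underside, z up. The gauge starts with its handle's lower end on the block's top, its axes along the stand's.
- cabinet: Fixed low white cabinet, four grey doors in a row towards the robot; 182 mm deep, 412 mm wide, 120 mm high. Origin on the table, in the middle of the door fronts; x into the cabinet, away from the robot, y to the left along the doors, z up. Between the doors are three upright gaps 100 mm apart, closed in front by aluminium strips, open at the top.
- gap_left (a point): The left-hand (+y) gap's mouth, at the middle of the gap and level with the cabinet's top face (120 mm above the table); axes as the cabinet's. The mouth is 22 mm long (x) and 7 mm wide (y), square-edged, 1.5 mm of room each side of the blade. Two of the gaps, alike from above, close to 1.5 mm on a rigid step about 25 mm down, where the blade jams; one is open over 85 mm deep. Which is which changes and cannot be seen.
- gap_middle (a point): The middle gap's mouth, at the middle of the gap and level with the cabinet's top face (120 mm above the table); axes as the cabinet's. The mouth is 22 mm long (x) and 7 mm wide (y), square-edged, 1.5 mm of room each side of the blade. Two of the gaps, alike from above, close to 1.5 mm on a rigid step about 25 mm down, where the blade jams; one is open over 85 mm deep. Which is which changes and cannot be seen.
- gap_right (a point): The right-hand (-y) gap's mouth, at the middle of the gap and level with the cabinet's top face (120 mm above the table); axes as the cabinet's. The mouth is 22 mm long (x) and 7 mm wide (y), square-edged, 1.5 mm of room each side of the blade. Two of the gaps, alike from above, close to 1.5 mm on a rigid step about 25 mm down, where the blade jams; one is open over 85 mm deep. Which is which changes and cannot be seen.
- jar_a: Bystander: glass jar, 54 mm across, 70 mm high, on the rear of the cabinet's top; origin under its middle.
- jar_b: Bystander: as jar_a, on the rear of the cabinet's top.
- tub: Bystander: clear tub with white lid, 78 mm across, 58 mm high, on the rear of the cabinet's top; origin under its middle.
- jar_c: Bystander: glass jar, 72 mm across, 110 mm high, on the table to the left; origin under its middle.
- jar_d: Bystander: as jar_c, on the table to the right.
- cap_ring: Bystander: aluminium jar ring, 68 mm across, 12 mm high, lying beside the stand; origin under its middle.
- label_box: Bystander: small carton, 60 x 40 x 30 mm high, on the other side of the stand; origin under its middle.

How it is judged:
By the outcome, as a careful person would: the job done as asked, in the order asked, and still so for the second after the job is handed in, with the robot touching nothing.
It also fails if it takes over 58 s, if anything falls off the work surface, if the arm or the gripper's body presses on something with over 40 N, if the wrist force passes 120 N, or if a joint passes its speed limit or range.

## Robot

A 6-joint arm with a two-finger parallel gripper is mounted at the origin on the work surface. World frame = base frame: x ahead of the robot, y to its left, z up, the work surface at z = 0. Lengths are in m, angles in rad, forces in N, time in s.
With the tool pointing down it reaches from about 0.35 to 0.775 m from the base axis. Payload 7.3 kg.
Tool frame: the origin (TCP) lies at the very end of the fingers, on their centre line; the grasp point (between the pads) lies 19 mm behind it; z points along the fingers, y is the line along which they close (so a half turn about z gives the same grasp; the last joint's range is limited). The gripper opens to 92 mm and grips with 3 to 60 N. Pads are 19 mm wide; open, the fingers measure 130 mm over their backs; the gripper's body (75 mm by 190 mm) begins 47 mm behind the grasp point.
Start: joints at [1.171, 0.342, 1.524, -0, 1.275, -0.146], TCP at [0.132, 0.508, 0.227] pointing down, gripper open.
Joint ranges: [-2.53, 2.53], [-0.77, 2.02], [0.04, 2.7], [-1, 4.14], [0.28, 2.66], [-3.11, 3.11]. Speed limits (rad/s): [2.57, 2.57, 3.14, 3.14, 3.14, 3.14].

## Interface

Orientations are given as [roll, pitch, yaw] about the fixed x, y, z axes, in that order (R = Rz(yaw) Ry(pitch) Rx(roll)).
In Python, from cell import robot gives the robot as it stands. The module is installed in compiled form; this text tells all that it offers.
- The arm moves only by the tool arm_command, never from a script. Its argument "moves" is a list of rows, each a list of 3 entries, a list of its own where there are three numbers: the shift along the tool's x, y, z in m, then the turn, a rotation vector about the tool's x, y, z in rad, then the finger opening in m, from 0 to 0.0918. In form: [[[dx, dy, dz], [ax, ay, az], claw], ...]. A call has exactly 5 rows; each row is the pose to reach, as a shift and turn from the pose commanded when the call began, along the tool's axes at that moment; what a row does not reach only later rows make up. A row lasts 1/10 s, in which the tool goes at most 50 mm and 8.59 degrees, less where a joint would pass 70% of its speed; a pose out of reach is approached as far as the arm can. A call with a gripper value outside its range is refused whole. The fingers move at their own pace and stop on an object; "squeeze" is the grip in N (left out, the last holds). Time passes only in rows, so rows that repeat a pose let the fingers close, or fill a call up. It gives the time, the measured TCP pose, the force, the opening and the grip force at its end, in the units of the state.
- robot.observe(): the state, without advancing time (a new reading comes with each control period).
- robot.read_camera(name): name is "side" or "top"; returns the picture (384x512x3 uint8, red, green, blue); there is no depth.
- robot.camera_model(name): a dict with "fx", "fy", "cx", "cy" (pixels), "R" (3x3) and "t" (3): a world point X has camera coordinates R X + t. Camera axes: x right, y down, z forward; pixel columns grow to the right and rows downward; lengths in m; the calibration is good to about 2 mm. A picture is of the moment at which its call begins. camera_model takes no time and is no camera call.
- robot.hand_in(): hands the job in; it is judged then, once.
The state is a dict: "time": time; "qpos": joint angles; "qvel": joint speeds; "joint_efforts": joint torques, N m; "tool_pos": TCP position; "tool_rot": TCP orientation; "contact_force": force on the tool from outside, world axes, zero at the start; "torque": the same for the moment, N m; "opening": finger opening in m; "grip_force": force on a finger pad.
Only numpy, scipy, OpenCV 4.12 (cv2) and the standard library are available. Lean on these libraries where they do the work, as an engineer would, in place of code of your own. Each camera call takes 0.05 s, during which the arm holds its last target. There are 200 camera calls.

## Working session

There is one attempt and no reset: what is moved stays moved. The work goes in short steps, Python scripts to look and compute and a tool call to move; the robot and the scene stay as the last step left them, time stands still between calls to the robot, and variables do not carry over. Pictures are saved under pics/ and viewed, at most 10 in all, crops included, and the job is handed in when it is done.

Besides the shell and the picture viewer there is one more tool, called after ">>>" in YAML: its name, and indented under it one key for each argument. arm_command: Moves the arm, as the interface text tells. Its arguments: {"type":"object","properties":{"moves":{"type":"array"},"squeeze":{"type":"number"}},"required":["moves"]}

```bash
mkdir -p pics
python3 - <<'E'
from cell import robot
import cv2,numpy as np
for n in("top","side"):
    cv2.imwrite(f"pics/{n}0.png",cv2.cvtColor(robot.read_camera(n),cv2.COLOR_RGB2BGR)); m=robot.camera_model(n)
    print(n,m["fx"],m["cx"],m["cy"],(-m["R"].T@m["t"]).round(3),m["R"].round(3).tolist())
print(robot.observe())
E
```

```text
top 393.0819800286361 255.12512588993465 190.05669424865917 [0.3   0.013 1.229] [[-0.105, -0.994, -0.004], [-0.97, 0.103, -0.221], [0.221, -0.019, -0.975]]
side 393.0587446790228 254.81781508010693 191.0267272838895 [ 0.036 -0.541  1.012] [[0.694, -0.72, -0.013], [-0.561, -0.53, -0.636], [0.451, 0.449, -0.771]]
{'time': 0.1, 'qpos': array([ 1.17100529e+00,  3.42622245e-01,  1.52490591e+00, -5.25850865e-06,
        1.27538540e+00, -1.45994006e-01]), 'qvel': array([-0.00054051, -0.00226899, -0.00382674,  0.0015327 , -0.00183486,
        0.00018064]), 'joint_efforts': array([ 2.04275493e-03, -4.32014287e+01, -2.44690937e+01,  7.19890511e-02,
        5.26491576e-02, -2.20265849e-05]), 'tool_pos': array([0.13165614, 0.50786052, 0.22613588]), 'tool_rot': array([-3.14028507e+00, -1.87184061e-04,  2.88779704e+00]), 'contact_force': array([-0.59670707,  0.12364092,  0.26844678]), 'torque': array([0.01886129, 0.026954  , 0.01235213]), 'grip_force': 0.0, 'opening': 0.09141547605351055}
```

View pics/top0.png

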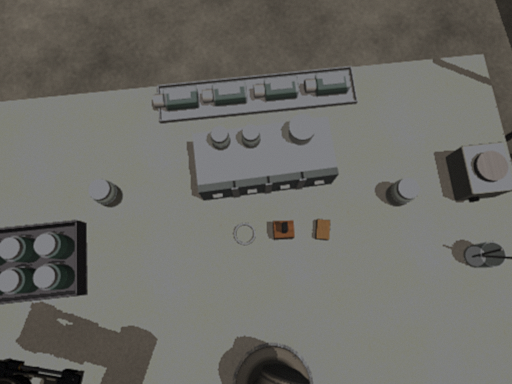

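View pics/side0.png

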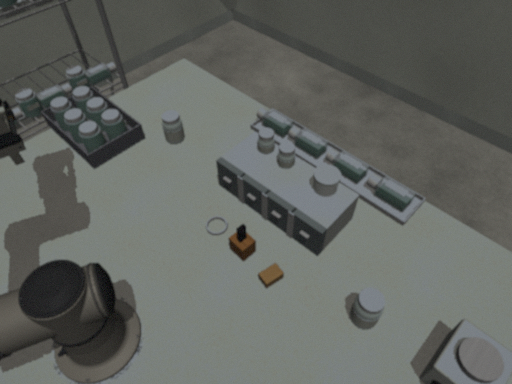

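The top view shows the cabinet at about (193-336, 125-198), the stand with gauge at (284,229), the ring at (244,234) and the box at (323,229). In the side view the stand is at (242,243) and the cabinet front runs from (218,180) to (322,248). I'll enlarge both.

Run:
```python
import cv2,numpy as np
for n,(x0,y0,w,h) in {"top":(185,120,160,120),"side":(205,130,160,130)}.items():
    c=cv2.imread(f"pics/{n}0.png")[y0:y0+h,x0:x0+w]
    c=cv2.convertScaleAbs(cv2.resize(c,None,fx=5 if n=="top" else 4.6,fy=5 if n=="top" else 4.6,interpolation=cv2.INTER_CUBIC),alpha=1.6)
    cv2.imwrite(f"pics/{n}0c.png",c[:600,:800])
```

```text
(no output)
```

View pics/top0c.png

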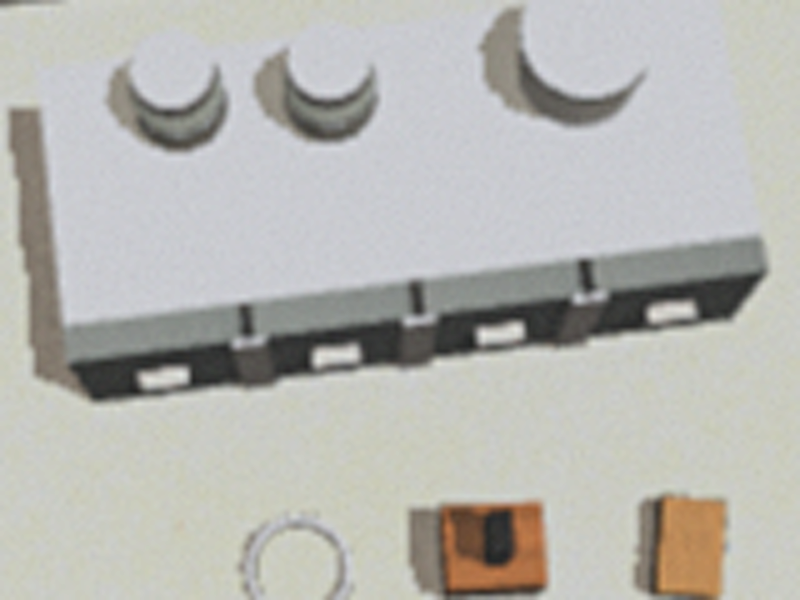

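View pics/side0c.png

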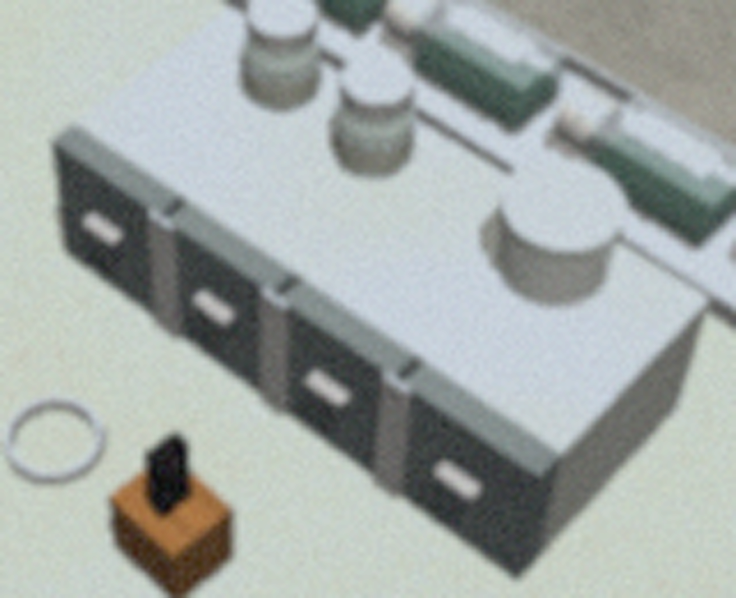

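The enlarged crops show the three dark gap mouths. In the top crop they are centred at about (247,321), (418,297) and (586,275), and in the side crop at (171,209), (288,288) and (408,370). The handle's top end is at about (497,520) in the top crop and (172,447) in the side crop.

```bash
cat > h.py <<'E'
from cell import robot
import numpy as np
from scipy.optimize import least_squares
C={n:robot.camera_model(n) for n in("top","side")}
OFF={"top":(185,120,5),"side":(205,130,4.6)}
def full(n,p):
    x,y,s=OFF[n]; return np.array([(p[0]+.5)/s-.5+x,(p[1]+.5)/s-.5+y])
def proj(n,X):
    m=C[n]; c=m["R"]@np.asarray(X,float)+m["t"]; return np.array([m["fx"]*c[0]/c[2]+m["cx"],m["fy"]*c[1]/c[2]+m["cy"]])
def ray(n,uv,z):
    m=C[n]; d=m["R"].T@np.array([(uv[0]-m["cx"])/m["fx"],(uv[1]-m["cy"])/m["fy"],1]); o=-m["R"].T@m["t"]
    return o+d*(z-o[2])/d[2]
def world(pose,L):
    x,y,a=pose; c,s=np.cos(a),np.sin(a); return np.array([x+c*L[0]-s*L[1],y+s*L[0]+c*L[1],L[2]])
def fit(obs,g):  # obs: (cam, crop px, local pt)
    f=lambda p:np.concatenate([proj(n,world(p,L))-full(n,u) for n,u,L in obs])
    r=least_squares(f,g,loss="soft_l1"); return r.x,r.fun.reshape(-1,2)
E
python3 - <<'E'
from h import *
np.set_printoptions(precision=4,suppress=True)
W=.206
cab={"top":[((68,362),(0,W,.12)),((768,270),(0,-W,.12)),((95,402),(0,W,0)),((735,318),(0,-W,0))],
"side":[((57,145),(0,W,.12)),((545,472),(0,-W,.12)),((517,577),(0,-W,0)),((68,250),(0,W,0))]}
st={"top":[((445,503),(.025,.03,.06)),((543,503),(.025,-.03,.06))],
"side":[((112,500),(-.025,.03,.06)),((232,512),(.025,-.03,.06)),((178,557),(-.025,-.03,.06)),((178,597),(-.025,-.03,0))]}
gaps={"top":[(247,321),(418,297),(586,275)],"side":[(171,209),(288,288),(408,370)]}
for sel in(["top"],["side"],["top","side"]):
    p,r=fit([(n,u,L) for n in sel for u,L in cab[n]],[.6,0,0]); print("cab",sel,p,np.abs(r).max())
    q,r=fit([(n,u,L) for n in sel for u,L in st[n]],[.4,0,0]); print("stand",sel,q,np.abs(r).max())
for n in gaps:
    for u in gaps[n]:
        X=ray(n,full(n,u),.12); c,s=np.cos(p[2]),np.sin(p[2]); d=X[:2]-p[:2]
        print(n,X,"cab",c*d[0]+s*d[1],-s*d[0]+c*d[1])
for n,u in(("top",(497,521)),("side",(172,447))): print("handle",n,ray(n,full(n,u),.12))
E
```

```text
cab ['top'] [ 0.5682 -0.0502  0.0279] 0.5182667742471949
stand ['top'] [ 0.4382 -0.0817 -0.1054] 0.21749754545908218
cab ['side'] [ 0.573  -0.0504  0.0298] 1.5842997534426217
stand ['side'] [ 0.44   -0.0839 -0.0361] 2.1193013065448554
cab ['top', 'side'] [ 0.5701 -0.0505  0.0302] 1.2969688118144234
stand ['top', 'side'] [ 0.4395 -0.0838 -0.0433] 2.2187614515140694
top [0.5755 0.0504 0.12  ] cab 0.008515926528398643 0.10072530451348112
top [ 0.5793 -0.05    0.12  ] cab 0.009249919270585896 0.0003176556681436225
top [ 0.5821 -0.1489  0.12  ] cab 0.009033379794227296 -0.0986442351536598
side [0.5757 0.0506 0.12  ] cab 0.008644668488496444 0.10094794720598456
side [ 0.5792 -0.0517  0.12  ] cab 0.009098273210017644 -0.0013943743734720125
side [ 0.582  -0.1495  0.12  ] cab 0.008946510795565268 -0.09924475525467336
handle top [ 0.4442 -0.0798  0.12  ]
handle side [ 0.442  -0.0847  0.12  ]
```

The gap estimates from the two cameras agree within 2 mm. The stand's yaw is unclear, so I'll enlarge further.

Run:
```python
import cv2,numpy as np
o=[]
for n,(x0,y0) in {"top":(266,212),"side":(224,220)}.items():
    c=cv2.imread(f"pics/{n}0.png")[y0:y0+40,x0:x0+33]
    o.append(cv2.convertScaleAbs(cv2.resize(c,None,fx=12,fy=12,interpolation=cv2.INTER_CUBIC),alpha=1.8,beta=20))
cv2.imwrite("pics/st.png",np.hstack(o))
```

```text
(no output)
```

View pics/st.png

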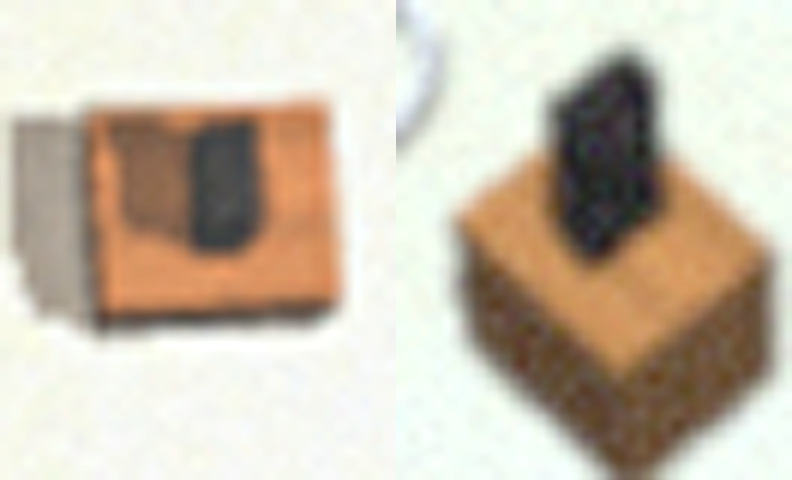

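The left half (top view) shows the stand's top corners at (88,104), (326,101), (337,300) and (103,310). The right half (side view) shows them at (62,220), (222,372) and (376,250), with the front foot at (230,478). The handle's right top corner is at (258,75) and its lower front corner at (197,268).

Run:
```python
from h import *
OFF.update(top=(266,212,12),side=(224,220,12))
np.set_printoptions(precision=4,suppress=True)
st={"top":[((88,104),(.025,.03,.06)),((326,101),(.025,-.03,.06)),((337,300),(-.025,-.03,.06)),((103,310),(-.025,.03,.06)),((262,120),(.013,-.007,.12)),((264,240),(-.013,-.007,.06))],
"side":[((62,220),(-.025,.03,.06)),((376,250),(.025,-.03,.06)),((222,372),(-.025,-.03,.06)),((230,478),(-.025,-.03,0)),((197,268),(-.013,-.007,.06)),((260,72),(.013,-.007,.12)),((157,95),(-.013,.007,.12))]}
for sel in(["top"],["side"],["top","side"]):
    q,r=fit([(n,u,L) for n in sel for u,L in st[n]],[.4,0,0]); print(sel,q,r.round(2).tolist())
```

```text
['top'] [ 0.4385 -0.082  -0.063 ] [[0.24, 0.31], [0.41, -0.29], [0.56, -0.18], [-0.13, -0.15], [-0.17, -0.47], [-1.33, 1.12]]
['side'] [ 0.4406 -0.0818 -0.0658] [[-0.42, -0.99], [0.4, -0.48], [-0.0, -0.32], [0.11, 1.57], [-0.06, 0.69], [0.93, -0.17], [-1.0, 0.15]]
['top', 'side'] [ 0.4395 -0.0819 -0.0573] [[0.15, 0.03], [0.31, -0.69], [0.56, -0.59], [-0.12, -0.45], [-0.25, -0.84], [-1.36, 0.75], [-0.67, -0.62], [0.19, -0.3], [-0.12, -0.04], [0.0, 1.84], [-0.25, 0.98], [0.68, 0.07], [-1.23, 0.47]]
```

```bash
cat >> h.py <<'E'
from scipy.spatial.transform import Rotation as Ro
def go(xyz,yaw,at=None):
    s=robot.observe(); R=Ro.from_euler("xyz",s["tool_rot"]); T=Ro.from_euler("xyz",[np.pi,0,yaw])
    p=s["tool_pos"] if at is None else np.array(at)
    print("shift",R.inv().apply(np.array(xyz)-p).round(4),"turn",(R.inv()*T).as_rotvec().round(4))
E
python3 - <<'E'
from h import *
go([.42,.22,.226],3.078)
E
```

```text
shift [-3.514e-01 -2.062e-01  3.000e-04] turn [-0.0013 -0.0003 -0.1902]
```

>>> arm_command:
  moves:
    - [[-0.035,-0.02,0],[0,0,-0.04],0.09]
    - [[-0.075,-0.045,0],[0,0,-0.08],0.09]
    - [[-0.115,-0.068,0],[0,0,-0.12],0.09]
    - [[-0.155,-0.091,0],[0,0,-0.16],0.09]
    - [[-0.195,-0.115,0],[0,0,-0.19],0.09]

```text
time: 0.6
tool_pos: [0.2925, 0.3465, 0.2266]
tool_rot: [-3.141, -0.0, 3.08]
contact_force: [0.6, 0.7, -0.1]
opening: 0.0899
grip_force: 0.0
```

```bash
python3 -c "
from h import *
go([.42,.22,.22],3.078);go([.4395,-.082,.2],3.078)"
```

```text
shift [-0.1351 -0.1184  0.0065] turn [-0.0001 -0.0002  0.0018]
shift [-0.1732 -0.4186  0.0266] turn [-0.0001 -0.0002  0.0018]
```

>>> arm_command:
  moves:
    - [[-0.033,-0.03,0],[0,0,0],0.07]
    - [[-0.065,-0.06,0],[0,0,0],0.07]
    - [[-0.095,-0.09,0],[0,0,0],0.07]
    - [[-0.12,-0.125,0.005],[0,0,0],0.07]
    - [[-0.135,-0.16,0.01],[0,0,0],0.07]

```text
time: 1.1
tool_pos: [0.4176, 0.1779, 0.2164]
tool_rot: [3.142, 0.0, 3.077]
contact_force: [0.2, 0.3, -0.6]
opening: 0.0697
grip_force: 0.0
```

>>> arm_command:
  moves:
    - [[-0.006,-0.045,0],[0,0,0],0.07]
    - [[-0.014,-0.09,0.005],[0,0,0],0.07]
    - [[-0.022,-0.135,0.005],[0,0,0],0.07]
    - [[-0.03,-0.18,0.01],[0,0,0],0.07]
    - [[-0.038,-0.22,0.01],[0,0,0],0.07]

```text
time: 1.6
tool_pos: [0.4395, -0.0443, 0.2061]
tool_rot: [3.141, -0.001, 3.077]
contact_force: [0.7, 0.2, -0.4]
opening: 0.0701
grip_force: 0.0
```

```bash
python3 -c "
from h import *
go([.4395,-.082,.15],3.078)"
```

```text
shift [-0.0025 -0.0376  0.0561] turn [ 0.0003 -0.0012 -0.0008]
```

>>> arm_command:
  moves:
    - [[-0.001,-0.02,0.01],[0,0,0],0.06]
    - [[-0.0025,-0.0375,0.02],[0,0,0],0.06]
    - [[-0.0025,-0.0375,0.04],[0,0,0],0.06]
    - [[-0.0025,-0.0375,0.056],[0,0,0],0.06]
    - [[-0.0025,-0.0375,0.056],[0,0,0],0.06]

```text
time: 2.1
tool_pos: [0.4387, -0.0796, 0.1488]
tool_rot: [3.14, -0.005, 3.077]
contact_force: [0.5, -1.0, -0.7]
opening: 0.0599
grip_force: 0.0
```

Run:
```python
from h import *
import cv2
o=[]
for n,(x0,y0) in {"top":(250,180),"side":(210,190)}.items():
    c=cv2.cvtColor(robot.read_camera(n),cv2.COLOR_RGB2BGR)
    c=c[y0:y0+80,x0:x0+66]
    o.append(cv2.convertScaleAbs(cv2.resize(c,None,fx=6,fy=6,interpolation=cv2.INTER_CUBIC),alpha=1.8,beta=20))
cv2.imwrite("pics/ap.png",np.hstack(o))
go([.4395,-.082,.07],3.078)
```

```text
shift [ 0.0005 -0.0022  0.0808] turn [ 0.0003 -0.0006 -0.0001]
```

View pics/ap.png

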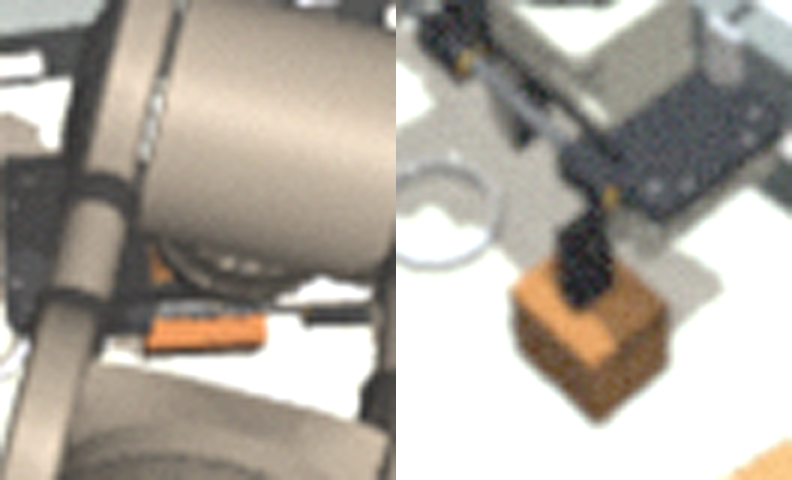

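The top view is blocked by the arm. In the side crop the open fingers are above the handle at (585,245), straddling it. Next I lower and close.

>>> arm_command:
  moves:
    - [[0,-0.002,0.02],[0,0,0],0.06]
    - [[0,-0.002,0.04],[0,0,0],0.06]
    - [[0,-0.002,0.06],[0,0,0],0.06]
    - [[0,-0.002,0.079],[0,0,0],0.06]
    - [[0,-0.002,0.079],[0,0,0],0.06]

```text
time: 2.7
tool_pos: [0.4394, -0.0815, 0.0708]
tool_rot: [3.141, -0.003, 3.078]
contact_force: [0.1, 0.1, 0.7]
opening: 0.0599
grip_force: 0.0
```

>>> arm_command:
  moves:
    - [[0,0,0],[0,0,0],0.01]
    - [[0,0,0],[0,0,0],0.01]
    - [[0,0,0],[0,0,0],0.01]
    - [[0,0,0],[0,0,0],0.01]
    - [[0,0,0],[0,0,0],0.01]
  squeeze: 12

```text
time: 3.2
tool_pos: [0.4403, -0.082, 0.0721]
tool_rot: [-3.141, 0.001, 3.078]
contact_force: [0.7, -0.3, 0.3]
opening: 0.0245
grip_force: 0.0
```

>>> arm_command:
  moves:
    - [[0,0,0],[0,0,0],0.01]
    - [[0,0,0],[0,0,0],0.01]
    - [[0,0,0],[0,0,0],0.01]
    - [[0,0,0],[0,0,0],0.01]
    - [[0,0,0],[0,0,0],0.01]

```text
time: 3.7
tool_pos: [0.4401, -0.0819, 0.0718]
tool_rot: [3.142, 0.0, 3.078]
contact_force: [-0.5, 0.0, 3.4]
opening: 0.0138
grip_force: 12.0
```

```bash
python3 -c "
from h import *
s=robot.observe();print(s['contact_force'],s['torque'],s['opening'],s['grip_force'])"
```

```text
[-0.47650892  0.03892739  3.37708339] [0.08628532 0.14409634 0.04650035] 0.01384690936424437 11.998543739318848
```

>>> arm_command:
  moves:
    - [[0,0,0],[0,0,0],0.01]
    - [[0,0,0],[0,0,0],0.01]
    - [[0,0,-0.015],[0,0,0],0.01]
    - [[0,0,-0.035],[0,0,0],0.01]
    - [[0,0,-0.06],[0,0,0],0.01]
  squeeze: 35

```text
time: 4.2
tool_pos: [0.4392, -0.0816, 0.1314]
tool_rot: [3.141, -0.003, 3.078]
contact_force: [0.4, -0.4, -0.4]
opening: 0.0137
grip_force: 35.0
```

>>> arm_command:
  moves:
    - [[0,0,-0.03],[0,0,0],0.01]
    - [[0,0,-0.06],[0,0,0],0.01]
    - [[0,0,-0.08],[0,0,0],0.01]
    - [[0,0,-0.09],[0,0,0],0.01]
    - [[0,0,-0.09],[0,0,0],0.01]

```text
time: 4.7
tool_pos: [0.4405, -0.0821, 0.2223]
tool_rot: [-3.141, 0.002, 3.078]
contact_force: [-0.8, -0.5, -1.2]
opening: 0.0135
grip_force: 35.0
```

```bash
python3 -c "
from h import *
go([.5755,.0504,.205],3.173)"
```

```text
shift [-0.1263  0.1408  0.0174] turn [-0.0005  0.0017 -0.0952]
```

>>> arm_command:
  moves:
    - [[-0.025,0.028,0.002],[0,0,-0.02],0.01]
    - [[-0.055,0.06,0.005],[0,0,-0.04],0.01]
    - [[-0.085,0.093,0.008],[0,0,-0.06],0.01]
    - [[-0.11,0.123,0.012],[0,0,-0.08],0.01]
    - [[-0.1265,0.141,0.014],[0,0,-0.095],0.01]

```text
time: 5.2
tool_pos: [0.5758, 0.053, 0.2049]
tool_rot: [3.141, -0.003, -3.108]
contact_force: [0.5, -0.4, -0.5]
opening: 0.014
grip_force: 35.0
```

>>> arm_command:
  moves:
    - [[0,0,0.01],[0,0,0],0.01]
    - [[0,0,0.015],[0,0,0],0.01]
    - [[0,0,0.015],[0,0,0],0.01]
    - [[0,0,0.015],[0,0,0],0.01]
    - [[0,0,0.015],[0,0,0],0.01]

```text
time: 5.7
tool_pos: [0.5752, 0.05, 0.1932]
tool_rot: [-3.142, 0.001, -3.112]
contact_force: [-0.6, 0.7, -0.9]
opening: 0.0137
grip_force: 35.0
```

Run:
```python
from h import *
import cv2
for n,(x0,y0) in {"side":(215,145)}.items():
    c=cv2.cvtColor(robot.read_camera(n),cv2.COLOR_RGB2BGR)
    c=c[y0:y0+50,x0:x0+66]
    cv2.imwrite("pics/g1.png",cv2.convertScaleAbs(cv2.resize(c,None,fx=12,fy=12,interpolation=cv2.INTER_CUBIC),alpha=1.8,beta=20))
s=robot.observe();p=s["tool_pos"];print(p,s["tool_rot"])
OFF["side"]=(215,145,12)
def crop(X): u=proj("side",X); return ((u-[215,145]+.5)*12-.5).round(0)
tip=p-[0,0,.0618]
for L in((0,0),(.008,0),(-.008,0)): print("tip",L,crop(tip+[L[0],0,0]))
print("mouth",crop([.5755,.0504,.12]))
```

```text
[0.57526523 0.05012475 0.19330709] [ 3.14158893e+00  9.67192373e-04 -3.11137390e+00]
tip (0, 0) [325. 337.]
tip (0.008, 0) [348. 320.]
tip (-0.008, 0) [303. 355.]
mouth [327. 367.]
```

View pics/g1.png

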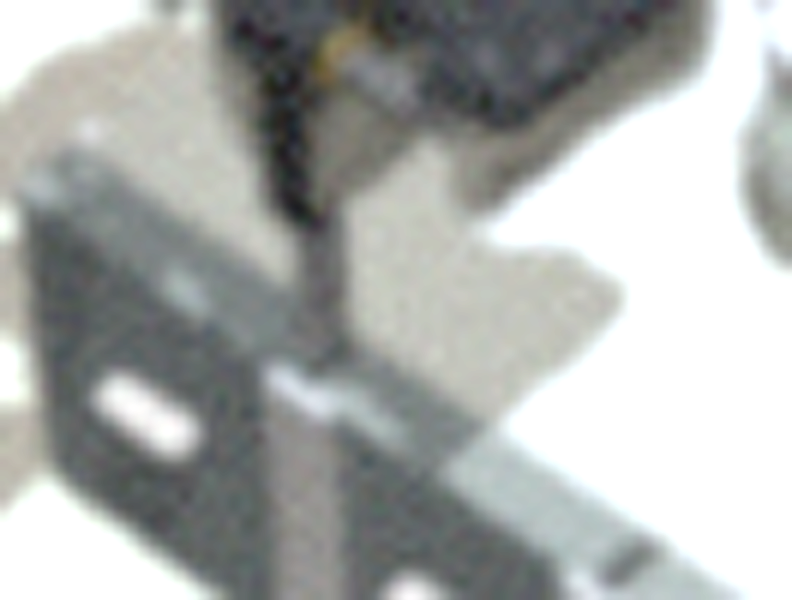

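The blade spans about x 298–345 just above the left gap, with its tip at about (322,350), which matches the prediction. I'll lower it gently.

>>> arm_command:
  moves:
    - [[0,0,0.004],[0,0,0],0.01]
    - [[0,0,0.008],[0,0,0],0.01]
    - [[0,0,0.012],[0,0,0],0.01]
    - [[0,0,0.0145],[0,0,0],0.01]
    - [[0,0,0.0145],[0,0,0],0.01]

```text
time: 6.25
tool_pos: [0.5752, 0.0508, 0.1777]
tool_rot: [3.142, -0.0, -3.11]
contact_force: [-0.3, 0.2, -2.0]
opening: 0.0135
grip_force: 35.0
```

>>> arm_command:
  moves:
    - [[0,0,0.003],[0,0,0],0.01]
    - [[0,0,0.006],[0,0,0],0.01]
    - [[0,0,0.009],[0,0,0],0.01]
    - [[0,0,0.012],[0,0,0],0.01]
    - [[0,0,0.012],[0,0,0],0.01]

```text
time: 6.75
tool_pos: [0.5753, 0.0507, 0.1658]
tool_rot: [3.141, -0.0, -3.11]
contact_force: [0.4, -0.4, -0.5]
opening: 0.0138
grip_force: 35.0
```

Free at 16 mm depth, so the blade is in the gap. I continue slowly past 25 mm.

>>> arm_command:
  moves:
    - [[0,0,0.003],[0,0,0],0.01]
    - [[0,0,0.006],[0,0,0],0.01]
    - [[0,0,0.009],[0,0,0],0.01]
    - [[0,0,0.011],[0,0,0],0.01]
    - [[0,0,0.011],[0,0,0],0.01]

```text
time: 7.25
tool_pos: [0.5753, 0.0507, 0.1553]
tool_rot: [3.142, 0.0, -3.11]
contact_force: [-0.4, 0.3, 1.9]
opening: 0.0139
grip_force: 35.0
```

>>> arm_command:
  moves:
    - [[0,0,0.001],[0,0,0],0.01]
    - [[0,0,0.002],[0,0,0],0.01]
    - [[0,0,0.002],[0,0,0],0.01]
    - [[0,0,0.002],[0,0,0],0.01]
    - [[0,0,0.002],[0,0,0],0.01]

```text
time: 7.75
tool_pos: [0.5753, 0.0507, 0.1537]
tool_rot: [-3.142, 0.0, -3.11]
contact_force: [-2.6, -0.5, 6.3]
opening: 0.014
grip_force: 35.0
```

The left gap jams: 6.3 N at about 28 mm, which puts the step at about 25 mm after the spring give. I withdraw and move 100 mm along the doors to the middle.

>>> arm_command:
  moves:
    - [[0,0,-0.008],[0,0,0],0.01]
    - [[0,0,-0.02],[0,0,0],0.01]
    - [[0,0,-0.032],[0,0,0],0.01]
    - [[0,0,-0.042],[0,0,0],0.01]
    - [[0,0,-0.042],[0,0,0],0.01]

```text
time: 8.25
tool_pos: [0.5761, 0.0507, 0.1973]
tool_rot: [-3.141, 0.003, -3.11]
contact_force: [-0.7, 0.3, -1.1]
opening: 0.0138
grip_force: 35.0
```

>>> arm_command:
  moves:
    - [[0,-0.02,0],[0,0,0],0.01]
    - [[0,-0.045,0],[0,0,0],0.01]
    - [[0,-0.07,0],[0,0,0],0.01]
    - [[0,-0.09,0],[0,0,0],0.01]
    - [[0,-0.1004,0],[0,0,0],0.01]

```text
time: 8.75
tool_pos: [0.5782, -0.0511, 0.1949]
tool_rot: [-3.142, -0.001, -3.112]
contact_force: [-0.2, 1.2, -1.0]
opening: 0.0138
grip_force: 35.0
```

>>> arm_command:
  moves:
    - [[0,0,0],[0,0,0],0.01]
    - [[0,0,0],[0,0,0],0.01]
    - [[0,0,0],[0,0,0],0.01]
    - [[0,0,0],[0,0,0],0.01]
    - [[0,0,0],[0,0,0],0.01]

```text
time: 9.25
tool_pos: [0.5784, -0.049, 0.1953]
tool_rot: [3.141, 0.0, -3.11]
contact_force: [-0.3, 0.7, -0.4]
opening: 0.0139
grip_force: 35.0
```

Run:
```python
from h import *
import cv2
c=cv2.cvtColor(robot.read_camera("side"),cv2.COLOR_RGB2BGR)[160:210,235:301]
cv2.imwrite("pics/g2.png",cv2.convertScaleAbs(cv2.resize(c,None,fx=12,fy=12,interpolation=cv2.INTER_CUBIC),alpha=1.8,beta=20))
go([.5785,-.0497,.195],np.pi+.031)
s=robot.observe();p=s["tool_pos"];print(p,s["tool_rot"])
def crop(X): u=proj("side",X); return ((u-[235,160]+.5)*12-.5).round(0)
tip=p-[0,0,.0618]
for L in(0,.008,-.008): print("tip",L,crop(tip+[L,0,0]))
print("mouth",crop([.5785,-.0497,.12]))
```

```text
shift [-0.     -0.0006  0.0002] turn [0.0001 0.     0.001 ]
[ 0.57844638 -0.04905394  0.19522711] [ 3.14147657e+00  1.94384215e-05 -3.10959996e+00]
tip 0 [383. 353.]
tip 0.008 [405. 335.]
tip -0.008 [360. 371.]
mouth [384. 389.]
```

View pics/g2.png

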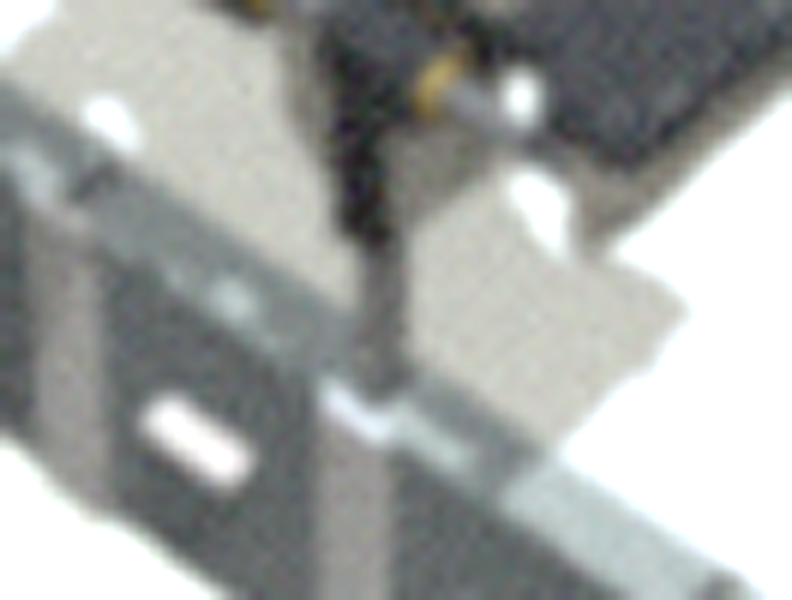

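The blade is above the middle gap: it spans x 360–407, with the strip's top at about (357,410), much as it was on the left. I lower it.

>>> arm_command:
  moves:
    - [[0,0,0.005],[0,0,0],0.01]
    - [[0,0,0.01],[0,0,0],0.01]
    - [[0,0,0.014],[0,0,0],0.01]
    - [[0,0,0.017],[0,0,0],0.01]
    - [[0,0,0.017],[0,0,0],0.01]

```text
time: 9.8
tool_pos: [0.5782, -0.0496, 0.1775]
tool_rot: [3.141, -0.001, -3.11]
contact_force: [0.5, 0.4, -1.3]
opening: 0.0137
grip_force: 35.0
```

>>> arm_command:
  moves:
    - [[0,0,0.003],[0,0,0],0.01]
    - [[0,0,0.006],[0,0,0],0.01]
    - [[0,0,0.009],[0,0,0],0.01]
    - [[0,0,0.012],[0,0,0],0.01]
    - [[0,0,0.012],[0,0,0],0.01]

```text
time: 10.3
tool_pos: [0.5782, -0.0495, 0.1657]
tool_rot: [3.141, -0.001, -3.11]
contact_force: [-0.1, 1.1, -0.5]
opening: 0.0137
grip_force: 35.0
```

>>> arm_command:
  moves:
    - [[0,0,0.003],[0,0,0],0.01]
    - [[0,0,0.006],[0,0,0],0.01]
    - [[0,0,0.009],[0,0,0],0.01]
    - [[0,0,0.011],[0,0,0],0.01]
    - [[0,0,0.011],[0,0,0],0.01]

```text
time: 10.8
tool_pos: [0.5782, -0.0496, 0.1548]
tool_rot: [3.141, -0.001, -3.11]
contact_force: [-0.2, 0.3, -0.5]
opening: 0.0142
grip_force: 35.0
```

>>> arm_command:
  moves:
    - [[0,0,0.001],[0,0,0],0.01]
    - [[0,0,0.002],[0,0,0],0.01]
    - [[0,0,0.002],[0,0,0],0.01]
    - [[0,0,0.002],[0,0,0],0.01]
    - [[0,0,0.002],[0,0,0],0.01]

```text
time: 11.3
tool_pos: [0.5785, -0.0496, 0.1533]
tool_rot: [3.142, 0.0, -3.11]
contact_force: [-0.5, 0.1, -1.0]
opening: 0.014
grip_force: 35.0
```

No resistance here. I continue down in small steps.

>>> arm_command:
  moves:
    - [[0,0,0.002],[0,0,0],0.01]
    - [[0,0,0.004],[0,0,0],0.01]
    - [[0,0,0.006],[0,0,0],0.01]
    - [[0,0,0.006],[0,0,0],0.01]
    - [[0,0,0.006],[0,0,0],0.01]

```text
time: 11.8
tool_pos: [0.5784, -0.0496, 0.1471]
tool_rot: [3.141, -0.0, -3.11]
contact_force: [0.1, 0.5, 0.1]
opening: 0.014
grip_force: 35.0
```

>>> arm_command:
  moves:
    - [[0,0,0.003],[0,0,0],0.01]
    - [[0,0,0.006],[0,0,0],0.01]
    - [[0,0,0.009],[0,0,0],0.01]
    - [[0,0,0.011],[0,0,0],0.01]
    - [[0,0,0.011],[0,0,0],0.01]

```text
time: 12.3
tool_pos: [0.5782, -0.0496, 0.1357]
tool_rot: [3.141, -0.001, -3.11]
contact_force: [0.6, 0.9, -0.3]
opening: 0.0138
grip_force: 35.0
```

>>> arm_command:
  moves:
    - [[0,0,0.001],[0,0,0],0.01]
    - [[0,0,0.002],[0,0,0],0.01]
    - [[0,0,0.003],[0,0,0],0.01]
    - [[0,0,0.0035],[0,0,0],0.01]
    - [[0,0,0.0035],[0,0,0],0.01]

```text
time: 12.8
tool_pos: [0.5784, -0.0496, 0.1326]
tool_rot: [3.141, -0.0, -3.11]
contact_force: [0.1, 0.1, -1.3]
opening: 0.0138
grip_force: 35.0
```

>>> arm_command:
  moves:
    - [[0,0,0.0005],[0,0,0],0.01]
    - [[0,0,0.001],[0,0,0],0.01]
    - [[0,0,0.0012],[0,0,0],0.01]
    - [[0,0,0.0012],[0,0,0],0.01]
    - [[0,0,0.0012],[0,0,0],0.01]

```text
time: 13.3
tool_pos: [0.5785, -0.0496, 0.1319]
tool_rot: [-3.142, 0.0, -3.11]
contact_force: [-1.3, 1.1, 4.1]
opening: 0.0137
grip_force: 35.0
```

The middle gap takes the whole blade: the handle is on the top at 4 N. The right gap still has to be tried as asked, so I withdraw and go there.

>>> arm_command:
  moves:
    - [[0,0,-0.01],[0,0,0],0.01]
    - [[0,0,-0.025],[0,0,0],0.01]
    - [[0,0,-0.045],[0,0,0],0.01]
    - [[0,0,-0.06],[0,0,0],0.01]
    - [[0,0,-0.063],[0,0,0],0.01]

```text
time: 13.8
tool_pos: [0.5794, -0.0498, 0.1968]
tool_rot: [-3.141, 0.004, -3.11]
contact_force: [-0.4, -0.7, -0.9]
opening: 0.0137
grip_force: 35.0
```

>>> arm_command:
  moves:
    - [[0,-0.02,0],[0,0,0],0.01]
    - [[0,-0.045,0],[0,0,0],0.01]
    - [[0,-0.07,0],[0,0,0],0.01]
    - [[0,-0.09,0],[0,0,0],0.01]
    - [[0,-0.1,0],[0,0,0],0.01]

```text
time: 14.3
tool_pos: [0.5812, -0.1511, 0.1938]
tool_rot: [3.141, -0.001, -3.112]
contact_force: [-0.2, 0.2, -0.8]
opening: 0.0141
grip_force: 35.0
```

>>> arm_command:
  moves:
    - [[0,0,0],[0,0,0],0.01]
    - [[0,0,0],[0,0,0],0.01]
    - [[0,0,0],[0,0,0],0.01]
    - [[0,0,0],[0,0,0],0.01]
    - [[0,0,0],[0,0,0],0.01]

```text
time: 14.8
tool_pos: [0.5816, -0.1489, 0.1946]
tool_rot: [3.141, 0.0, -3.109]
contact_force: [0.4, 0.2, -0.8]
opening: 0.0137
grip_force: 35.0
```

```bash
python3 -c "
from h import *
go([.5815,-.1495,.195],np.pi+.031)"
```

```text
shift [ 0.0002 -0.0006 -0.0004] turn [0.0001 0.0001 0.0011]
```

>>> arm_command:
  moves:
    - [[0,0,0.005],[0,0,0],0.01]
    - [[0,0,0.01],[0,0,0],0.01]
    - [[0,0,0.014],[0,0,0],0.01]
    - [[0,0,0.017],[0,0,0],0.01]
    - [[0,0,0.017],[0,0,0],0.01]

```text
time: 15.3
tool_pos: [0.5813, -0.1495, 0.1768]
tool_rot: [3.141, -0.001, -3.11]
contact_force: [-1.1, -0.1, -0.7]
opening: 0.0138
grip_force: 35.0
```

>>> arm_command:
  moves:
    - [[0,0,0.003],[0,0,0],0.01]
    - [[0,0,0.006],[0,0,0],0.01]
    - [[0,0,0.009],[0,0,0],0.01]
    - [[0,0,0.011],[0,0,0],0.01]
    - [[0,0,0.011],[0,0,0],0.01]

```text
time: 15.8
tool_pos: [0.5814, -0.1495, 0.1661]
tool_rot: [3.141, -0.001, -3.11]
contact_force: [0.3, 1.2, -1.1]
opening: 0.0138
grip_force: 35.0
```

>>> arm_command:
  moves:
    - [[0,0,0.003],[0,0,0],0.01]
    - [[0,0,0.006],[0,0,0],0.01]
    - [[0,0,0.009],[0,0,0],0.01]
    - [[0,0,0.011],[0,0,0],0.01]
    - [[0,0,0.011],[0,0,0],0.01]

```text
time: 16.3
tool_pos: [0.5816, -0.1495, 0.1556]
tool_rot: [3.141, 0.0, -3.11]
contact_force: [-0.4, 0.5, 1.8]
opening: 0.0139
grip_force: 35.0
```

>>> arm_command:
  moves:
    - [[0,0,0.001],[0,0,0],0.01]
    - [[0,0,0.002],[0,0,0],0.01]
    - [[0,0,0.002],[0,0,0],0.01]
    - [[0,0,0.002],[0,0,0],0.01]
    - [[0,0,0.002],[0,0,0],0.01]

```text
time: 16.8
tool_pos: [0.5816, -0.1496, 0.1539]
tool_rot: [-3.142, 0.0, -3.11]
contact_force: [-1.5, 0.3, 5.0]
opening: 0.0138
grip_force: 35.0
```

The right gap jams as well: 5 N at the step. I go back to the middle.

>>> arm_command:
  moves:
    - [[0,0,-0.008],[0,0,0],0.01]
    - [[0,0,-0.02],[0,0,0],0.01]
    - [[0,0,-0.032],[0,0,0],0.01]
    - [[0,0,-0.042],[0,0,0],0.01]
    - [[0,0,-0.042],[0,0,0],0.01]

```text
time: 17.3
tool_pos: [0.5825, -0.1499, 0.1977]
tool_rot: [-3.14, 0.003, -3.11]
contact_force: [0.5, -0.4, -0.7]
opening: 0.0141
grip_force: 35.0
```

>>> arm_command:
  moves:
    - [[0,0.02,0],[0,0,0],0.01]
    - [[0,0.045,0],[0,0,0],0.01]
    - [[0,0.07,0],[0,0,0],0.01]
    - [[0,0.09,0],[0,0,0],0.01]
    - [[0,0.1,0],[0,0,0],0.01]

```text
time: 17.8
tool_pos: [0.5781, -0.048, 0.1953]
tool_rot: [3.141, -0.001, -3.109]
contact_force: [-0.0, 0.1, -1.0]
opening: 0.0138
grip_force: 35.0
```

>>> arm_command:
  moves:
    - [[0,0,0],[0,0,0],0.01]
    - [[0,0,0],[0,0,0],0.01]
    - [[0,0,0],[0,0,0],0.01]
    - [[0,0,0],[0,0,0],0.01]
    - [[0,0,0],[0,0,0],0.01]

```text
time: 18.3
tool_pos: [0.5785, -0.0503, 0.1955]
tool_rot: [-3.142, 0.0, -3.111]
contact_force: [-0.3, 0.2, -1.4]
opening: 0.0138
grip_force: 35.0
```

>>> arm_command:
  moves:
    - [[0,0,0.005],[0,0,0],0.01]
    - [[0,0,0.01],[0,0,0],0.01]
    - [[0,0,0.014],[0,0,0],0.01]
    - [[0,0,0.018],[0,0,0],0.01]
    - [[0,0,0.018],[0,0,0],0.01]

```text
time: 18.8
tool_pos: [0.5782, -0.0495, 0.1767]
tool_rot: [3.141, -0.001, -3.11]
contact_force: [1.1, 0.5, -1.4]
opening: 0.0141
grip_force: 35.0
```

>>> arm_command:
  moves:
    - [[0,0,0.005],[0,0,0],0.01]
    - [[0,0,0.01],[0,0,0],0.01]
    - [[0,0,0.015],[0,0,0],0.01]
    - [[0,0,0.02],[0,0,0],0.01]
    - [[0,0,0.02],[0,0,0],0.01]

```text
time: 19.3
tool_pos: [0.5781, -0.0495, 0.1566]
tool_rot: [3.141, -0.001, -3.11]
contact_force: [0.2, 0.1, -0.6]
opening: 0.0135
grip_force: 35.0
```

>>> arm_command:
  moves:
    - [[0,0,0.005],[0,0,0],0.01]
    - [[0,0,0.01],[0,0,0],0.01]
    - [[0,0,0.015],[0,0,0],0.01]
    - [[0,0,0.02],[0,0,0],0.01]
    - [[0,0,0.02],[0,0,0],0.01]

```text
time: 19.8
tool_pos: [0.5781, -0.0496, 0.1366]
tool_rot: [3.141, -0.001, -3.11]
contact_force: [-0.4, 0.2, -1.3]
opening: 0.0139
grip_force: 35.0
```

>>> arm_command:
  moves:
    - [[0,0,0.002],[0,0,0],0.01]
    - [[0,0,0.0035],[0,0,0],0.01]
    - [[0,0,0.0045],[0,0,0],0.01]
    - [[0,0,0.005],[0,0,0],0.01]
    - [[0,0,0.005],[0,0,0],0.01]

```text
time: 20.3
tool_pos: [0.5784, -0.0496, 0.1325]
tool_rot: [3.141, 0.0, -3.11]
contact_force: [0.2, 0.1, -1.1]
opening: 0.0139
grip_force: 35.0
```

>>> arm_command:
  moves:
    - [[0,0,0.0005],[0,0,0],0.01]
    - [[0,0,0.001],[0,0,0],0.01]
    - [[0,0,0.001],[0,0,0],0.01]
    - [[0,0,0.001],[0,0,0],0.01]
    - [[0,0,0.001],[0,0,0],0.01]

```text
time: 20.8
tool_pos: [0.5785, -0.0496, 0.1318]
tool_rot: [-3.142, 0.0, -3.11]
contact_force: [-0.9, -0.5, 3.8]
opening: 0.0135
grip_force: 35.0
```

Home. I reduce the grip, open, and rise straight up.

>>> arm_command:
  moves:
    - [[0,0,0],[0,0,0],0.02]
    - [[0,0,0],[0,0,0],0.03]
    - [[0,0,0],[0,0,0],0.04]
    - [[0,0,0],[0,0,0],0.045]
    - [[0,0,0],[0,0,0],0.045]
  squeeze: 10

```text
time: 21.3
tool_pos: [0.5784, -0.0496, 0.1314]
tool_rot: [3.141, -0.0, -3.11]
contact_force: [0.3, 0.5, 0.5]
opening: 0.0442
grip_force: 0.0
```

>>> arm_command:
  moves:
    - [[0,0,-0.003],[0,0,0],0.045]
    - [[0,0,-0.015],[0,0,0],0.045]
    - [[0,0,-0.035],[0,0,0],0.045]
    - [[0,0,-0.06],[0,0,0],0.045]
    - [[0,0,-0.08],[0,0,0],0.045]

```text
time: 21.8
tool_pos: [0.5788, -0.0497, 0.214]
tool_rot: [-3.141, 0.002, -3.11]
contact_force: [0.0, 0.0, -0.5]
opening: 0.0449
grip_force: 0.0
```

>>> arm_command:
  moves:
    - [[0,0,-0.02],[0,0,0],0.045]
    - [[0.02,0,-0.04],[0,0,0],0.045]
    - [[0.06,0,-0.05],[0,0,0],0.045]
    - [[0.09,0,-0.05],[0,0,0],0.045]
    - [[0.11,0,-0.05],[0,0,0],0.045]

```text
time: 22.3
tool_pos: [0.4669, -0.0529, 0.2631]
tool_rot: [-3.141, 0.002, -3.11]
contact_force: [0.3, -0.2, 0.0]
opening: 0.0452
grip_force: 0.0
```

Run:
```python
from h import *
import cv2
c=cv2.cvtColor(robot.read_camera("side"),cv2.COLOR_RGB2BGR)[120:270,200:380]
cv2.imwrite("pics/end.png",cv2.convertScaleAbs(cv2.resize(c,None,fx=4,fy=4,interpolation=cv2.INTER_CUBIC),alpha=1.8,beta=20))
```

```text
(no output)
```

View pics/end.png

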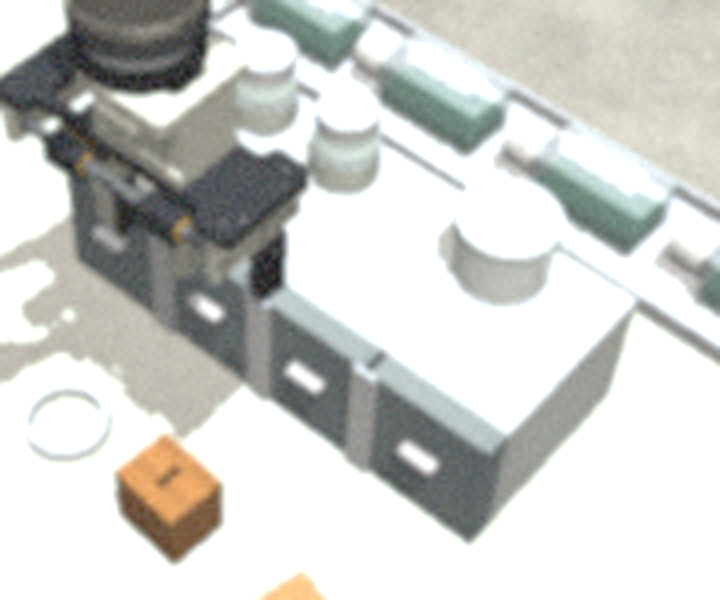

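The gauge stands upright in the middle gap with its handle down on the top, at about (266,265). The stand is empty, the jars, tub and ring look unmoved, and the gripper is clear.

```bash
python3 -c "
from cell import robot
print(robot.hand_in())"
```

```text
the job is handed in; nothing more can be done
None
```

Job handed in: the left gap jammed, the middle took the whole blade, the right jammed, and the gauge now stands fully home and released in the middle gap.

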